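# Sweep copper discs one by one through the tray gate into the cassette slot

### The job

With the fingertips, sweep the three copper discs on the white loading tray through the narrow gate so that each drops into the slot behind it, one at a time: bring the next disc up to the gate only after the one before has dropped. Push gently; do not pinch or lift the discs, leave the brass fitting, the jar and the screwdriver where they are, and finish clear of everything with all three discs lying in the slot.

Things in the scene. Friction and masses are not known exactly. Their poses are not given: they have to be found in the camera images.
- tray: fixed loading tray; origin on the bench, under the tray; x across, y towards the gate (the sweeping direction), z up. White deck, 70 mm above the bench. Inside: x -105 to 105 mm, y from the back rim at -134 to the gate at 70 mm. Aluminium rims 6 mm thick stand 12 mm above the deck; front rims at y = 32 mm lead into the funnel walls (see gate)
- gate (a point): middle of the 38 mm wide gate, on the deck's edge (tray x 0, y 70, z 70 mm). Funnel walls at 45 degrees, as high as the rims, lead to it: inner faces from tray x = +-55, y = 34 mm to x = +-19, y = 70 mm. At this edge the deck drops sharply into the slot: a disc tips in once its centre has passed it
- slot (a point): centre of the slot's black floor (tray x 0, y 90, z 4 mm). Slot: x -20 to 20, y 70 to 110 mm, 66 mm deep from the deck, open above; its other three walls are 6 mm thick and 12 mm higher than the deck. All three discs fit in
- disc_a_center (a point): copper disc, 30 mm diameter, 8 mm thick, about 50 g, lying flat and loose on the tray's deck; this point is its centre (half-way up, so 74 mm above the bench while it lies on the deck). The three discs look alike.
- disc_b_center (a point): copper disc, 30 mm diameter, 8 mm thick, about 50 g, lying flat and loose on the tray's deck; this point is its centre (half-way up, so 74 mm above the bench while it lies on the deck). The three discs look alike.
- disc_c_center (a point): copper disc, 30 mm diameter, 8 mm thick, about 50 g, lying flat and loose on the tray's deck; this point is its centre (half-way up, so 74 mm above the bench while it lies on the deck). The three discs look alike.
- fitting: loose brass hose fitting standing on the bench beside the slot, 32 mm diameter, 44 mm tall; origin at the centre of its underside. Leave it alone.
- jar: loose white jar with a blue cap on the bench beside the slot, 48 mm diameter, 70 mm tall; origin at the centre of its underside. Leave it alone.
- screwdriver: loose screwdriver with a yellow handle lying on the bench along the tray's far side, under 35 mm high; origin on its underside, its length along its own x axis. Leave it alone.
Things that resemble listed ones, but are neither listed nor needed, are in the scene too. Leave any green look-alike of the part that bears disc_b_center alone.

How it is judged:
On the way, in this order (a step that is already met when the one before it is completed fails the run):
1. one disc has dropped into the slot while the other two are still on the deck ((((x of disc_a_center in the frame of tray between -0.02 and 0.02 m and y of disc_a_center in the frame of tray between 0.07 and 0.11 m and z of disc_a_center in the frame of tray below 0.062 m) and z of each of disc_b_center, disc_c_center in the frame of tray above 0.069 m) or ((x of disc_b_center in the frame of tray between -0.02 and 0.02 m and y of disc_b_center in the frame of tray between 0.07 and 0.11 m and z of disc_b_center in the frame of tray below 0.062 m) and z of each of disc_a_center, disc_c_center in the frame of tray above 0.069 m) or ((x of disc_c_center in the frame of tray between -0.02 and 0.02 m and y of disc_c_center in the frame of tray between 0.07 and 0.11 m and z of disc_c_center in the frame of tray below 0.062 m) and z of each of disc_a_center, disc_b_center in the frame of tray above 0.069 m))), for 0.2 s.
2. two discs are in the slot while the third is still on the deck (((z of disc_a_center in the frame of tray above 0.069 m and (x of disc_b_center in the frame of tray between -0.02 and 0.02 m and y of disc_b_center in the frame of tray between 0.07 and 0.11 m and z of disc_b_center in the frame of tray below 0.062 m) and (x of disc_c_center in the frame of tray between -0.02 and 0.02 m and y of disc_c_center in the frame of tray between 0.07 and 0.11 m and z of disc_c_center in the frame of tray below 0.062 m)) or (z of disc_b_center in the frame of tray above 0.069 m and (x of disc_a_center in the frame of tray between -0.02 and 0.02 m and y of disc_a_center in the frame of tray between 0.07 and 0.11 m and z of disc_a_center in the frame of tray below 0.062 m) and (x of disc_c_center in the frame of tray between -0.02 and 0.02 m and y of disc_c_center in the frame of tray between 0.07 and 0.11 m and z of disc_c_center in the frame of tray below 0.062 m)) or (z of disc_c_center in the frame of tray above 0.069 m and (x of disc_a_center in the frame of tray between -0.02 and 0.02 m and y of disc_a_center in the frame of tray between 0.07 and 0.11 m and z of disc_a_center in the frame of tray below 0.062 m) and (x of disc_b_center in the frame of tray between -0.02 and 0.02 m and y of disc_b_center in the frame of tray between 0.07 and 0.11 m and z of disc_b_center in the frame of tray below 0.062 m)))), for 0.2 s.
At the end, for the whole second after the job is handed in: All three discs lie at rest in the slot, each centre inside the slot's walls and at least 8 mm below the deck (under 62 mm above the bench); fitting, jar and screwdriver within 20 mm of where they stood (x of disc_a_center in the frame of tray between -0.02 and 0.02 m and y of disc_a_center in the frame of tray between 0.07 and 0.11 m and z of each of disc_a_center, disc_b_center, disc_c_center in the frame of tray below 0.062 m and linear speed of each of disc_a, disc_b, disc_c below 0.02 m/s and x of disc_b_center in the frame of tray between -0.02 and 0.02 m and y of disc_b_center in the frame of tray between 0.07 and 0.11 m and x of disc_c_center in the frame of tray between -0.02 and 0.02 m and y of disc_c_center in the frame of tray between 0.07 and 0.11 m and distance of each of fitting, jar, screwdriver from where it was at the start of the episode below 0.02 m); the robot touches nothing.
It fails at once if two discs are in the throat of the gate at once (centres within 34 mm of the edge and 30 mm of the middle line, neither dropped yet) (((x of disc_b_center in the frame of tray between -0.03 and 0.03 m and y of disc_b_center in the frame of tray above 0.036 m and z of disc_b_center in the frame of tray above 0.066 m) and (x of disc_c_center in the frame of tray between -0.03 and 0.03 m and y of disc_c_center in the frame of tray above 0.036 m and z of disc_c_center in the frame of tray above 0.066 m)) or ((x of disc_a_center in the frame of tray between -0.03 and 0.03 m and y of disc_a_center in the frame of tray above 0.036 m and z of disc_a_center in the frame of tray above 0.066 m) and (x of disc_c_center in the frame of tray between -0.03 and 0.03 m and y of disc_c_center in the frame of tray above 0.036 m and z of disc_c_center in the frame of tray above 0.066 m)) or ((x of disc_a_center in the frame of tray between -0.03 and 0.03 m and y of disc_a_center in the frame of tray above 0.036 m and z of disc_a_center in the frame of tray above 0.066 m) and (x of disc_b_center in the frame of tray between -0.03 and 0.03 m and y of disc_b_center in the frame of tray above 0.036 m and z of disc_b_center in the frame of tray above 0.066 m))).
It fails at once if a disc is lifted (centre more than 16 mm above where it lies on the deck) (z of any of disc_a_center, disc_b_center, disc_c_center in the frame of tray above 0.09 m).
It fails at once if a disc is pinched or pressed hard (more than 20 N from the fingers) (contact force between the fingers and disc_a above 20 N or contact force between the fingers and disc_b above 20 N or contact force between the fingers and disc_c above 20 N).
It fails at once if the fitting, the jar or the screwdriver is moved more than 20 mm (distance of any of fitting, jar, screwdriver from where it was at the start of the episode above 0.02 m).
It also fails if it takes over 69 s, if anything falls off the work surface, if the arm or the gripper's body presses on something with over 40 N, if the wrist force passes 120 N, or if a joint passes its speed limit or range.

### The arm

A 7-joint arm with a two-finger parallel gripper is mounted at the origin on the work surface. World frame = base frame: x ahead of the robot, y to its left, z up, the work surface at z = 0. Lengths are in m, angles in rad, forces in N, time in s.
With the tool pointing down it reaches from about 0.35 to 0.9 m from the base axis. Payload 8.1 kg.
Tool frame: the origin (TCP) lies at the centre of the arm's flange, where the gripper is bolted on; the fingertips stand 178 mm ahead of it and the grasp point (between the pads) lies 159 mm ahead of it; z points along the fingers, y is the line along which they close (so a half turn about z gives the same grasp; the last joint's range is limited). The gripper opens to 92 mm and grips with 3 to 60 N. Pads are 19 mm wide; open, the fingers measure 130 mm over their backs; the gripper's body (75 mm by 190 mm) begins 47 mm behind the grasp point.
Start: joints at [1.076, 0.434, 0.025, 1.573, -0.012, 1.134, -0.075], TCP at [0.239, -0.578, 0.405] pointing down, gripper open.
Joint ranges: [-2.62, 2.62], [-0.44, 2.09], [-1.27, 1.32], [0.08, 2.57], [-1.32, 4.46], [0.12, 2], [-2.74, 2.74]. Speed limits (rad/s): [2.22, 2.22, 3.01, 3.01, 3.14, 3.14, 3.14].

### API

Orientations are given as a rotation vector (axis times angle).
In Python, from cell import arm gives the robot as it stands. The module is installed in compiled form; this text tells all that it offers.
- The arm moves only by the shell command python3 -m inch 'ROWS' [FORCE]. ROWS is text: rows parted by semicolons, each of 5 numbers parted by spaces: the shift along the tool's x, y, z in m, then the turn about the tool's z in rad, then the finger opening in m, from 0 to 0.0918. In form: x y z roll fingers; .... A call has 1 to 5 rows; each row is the pose to reach, as a shift and turn from the pose commanded when the call began, along the tool's axes at that moment; what a row does not reach only later rows make up. A row lasts 1/10 s, in which the tool goes at most 50 mm and 8.59 degrees, less where a joint would pass 70% of its speed; a pose out of reach is approached as far as the arm can. A call with a gripper value outside its range is refused whole. The fingers move at their own pace and stop on an object; FORCE is the grip in N (left out, the last holds). Time passes only in rows, so rows that repeat a pose let the fingers close. It gives the time, the measured TCP pose, the force, the opening and the grip force at its end, in the units of the state.
- arm.observe(): the state, without advancing time (a new reading comes with each control period).
- arm.get_image(name): name is "scene" or "side" or "wrist"; returns the picture (480x640x3 uint8, red, green, blue); there is no depth.
- arm.get_calibration(name): a dict with "intrinsics" (3x3 intrinsics, pixels), "distortion" ([k1, k2, p1, p2, k3] as OpenCV has them; the pictures are not rectified), "pose" (4x4, takes a point from camera to world coordinates). Camera axes: x right, y up, looking along -z (the intrinsics and any distortion apply to the point x, -y, -z); pixel columns grow to the right and rows downward; lengths in m; the calibration is good to about 2 mm. A picture is of the moment at which its call begins: read the wrist's pose just before it. get_calibration takes no time and is no camera call; for the wrist camera it gives the pose at the moment of the call.
- arm.sign_off(): hands the job in; it is judged then, once.
Trained networks look in the newest picture that a camera, given by its name, has taken for a name from the list of things; names that differ only in an ending like _2 or _b are one class to them, and where a whole thing is asked for, a point or a joint stands for the part that bears it (a point fixed in the world has none). Each returns a list of dicts, best first, with "conf" (0 to 1); they miss things now and then, are a little off and sometimes report something else, mostly with a low value. They report only what shows in the picture. A call takes as long as a camera call. They do not tell look-alikes from the thing itself.
- arm.look_for(camera, query): "point" ([row, column] in pixels, amid what is visible of it).
- arm.silhouettes(camera, query): "region" (480x640 bool, what is visible of it) and "point" ([row, column] in pixels, amid what is visible of it).
- arm.place_of(camera, query): "point" ([row, column] in pixels: a listed point, or the origin of a listed thing).
The state is a dict: "clock": time; "joints": joint angles; "dq": joint speeds; "joint_efforts": joint torques, N m; "position": TCP position; "ee_rot": TCP orientation; "force": force on the tool from outside, world axes, zero at the start; "ft_torque": the same for the moment, N m; "width": opening from 0.0 (shut) to 1.0 (fully open); "gripper_force": force on a finger pad.
Only numpy, scipy, OpenCV 4.12 (cv2) and the standard library are available. Lean on these libraries where they do the work, as an engineer would, in place of code of your own. Each camera call takes 0.05 s, during which the arm holds its last target. There are 200 camera calls.

## Working session

There is one attempt and no reset: what is moved stays moved. The work goes in short steps, Python scripts to look and compute and a shell command to move; the robot and the scene stay as the last step left them, time stands still between calls to the robot, and variables do not carry over. Pictures are saved under pics/ and viewed, at most 10 in all, crops included, and the job is handed in when it is done.

```bash
mkdir -p pics
cat > h.py <<'E'
import numpy as np, cv2
from cell import arm
def ray(cam,pt,cal=None):
    c=cal or arm.get_calibration(cam)
    u=cv2.undistortPoints(np.array([[[pt[1],pt[0]]]],float),np.array(c["intrinsics"]),np.array(c["distortion"]))[0,0]
    P=np.array(c["pose"]); d=P[:3,:3]@np.array([u[0],-u[1],-1]); return P[:3,3],d
def at(cam,pt,z,cal=None):
    o,d=ray(cam,pt,cal); return o+d*(z-o[2])/d[2]
def proj(cam,p,cal=None):
    c=cal or arm.get_calibration(cam); P=np.array(c["pose"])
    q=P[:3,:3].T@(np.array(p)-P[:3,3]); q=q*[1,-1,-1]
    return cv2.projectPoints(q[None],np.zeros(3),np.zeros(3),np.array(c["intrinsics"]),np.array(c["distortion"]))[0][0,0]
def snap(cam,name):
    im=arm.get_image(cam); cv2.imwrite(f"pics/{name}.png",im[:,:,::-1]); return im
E
python3 - <<'E'
from h import *
np.set_printoptions(precision=4,suppress=True)
ims=[]
for cam in ["scene","side","wrist"]:
    ims.append(snap(cam,cam+"0"))
    print(cam,np.array(arm.get_calibration(cam)["pose"])[:3].tolist())
    for q,z in [("disc_a_center",.074),("gate",.07),("slot",.004),("tray",0),("fitting",0),("jar",0),("screwdriver",0)]:
        for r in arm.place_of(cam,q):
            print(cam,q,round(r["conf"],2),np.round(r["point"]),at(cam,r["point"],z)[:2])
print(arm.observe())
E
```

```text
scene [[-0.5452371435990837, -0.6340459464880633, 0.5483631962321761, 0.9560268447506253], [0.838146374575351, -0.4240909520147155, 0.3430124184420259, 0.1912225608588666], [0.015070236431701908, 0.6466317361228942, 0.762653450665887, 0.5794879262868774]]
scene disc_a_center 0.6 [214. 283.] [ 0.5944 -0.098 ]
scene gate 0.68 [232. 369.] [0.5527 0.0175]
scene slot 0.69 [264. 376.] [0.5486 0.0343]
scene slot 0.42 [350. 257.] [ 0.7553 -0.0275]
scene tray 0.9 [255. 321.] [ 0.5768 -0.0442]
scene fitting 0.78 [325. 405.] [0.6154 0.1155]
scene jar 0.77 [221. 401.] [0.4485 0.0249]
scene screwdriver 0.7 [346. 259.] [ 0.7481 -0.0303]
side [[0.8416275992263567, 0.42243892042380077, -0.33646447469480706, 0.36037229434568], [-0.539769447414428, 0.6783516548582276, -0.49848568283254346, -0.35861770691468986], [0.017661479507725914, 0.6011525520716665, 0.7989390973530588, 0.5928393054442563]]
side disc_a_center 0.75 [271. 352.] [ 0.5931 -0.1019]
side disc_a_center 0.55 [284. 327.] [ 0.5514 -0.101 ]
side gate 0.8 [235. 286.] [0.547  0.0059]
side slot 0.78 [250. 278.] [0.5437 0.0323]
side slot 0.74 [2
[... 332 characters left out ...]
976342707855], [-0.9246290522352694, 0.3629566813149809, 0.11542774038904312, -0.5461137676641717], [-0.00011176831123399876, -0.3033227986457992, 0.952887856638714, 0.3849342535300595]]
{'clock': 1.2, 'joints': array([ 1.0764,  0.4345,  0.025 ,  1.5732, -0.0116,  1.134 , -0.0751]), 'dq': array([ 0.0004, -0.0001,  0.0011,  0.0002,  0.    ,  0.0006, -0.0013]), 'joint_efforts': array([ -0.    , -66.7674,   0.9839, -31.4809,  -0.0607,   0.033 ,
        -0.    ]), 'position': array([ 0.2387, -0.5777,  0.4047]), 'ee_rot': array([3.0815, 0.6114, 0.    ]), 'force': array([-0.2584, -0.4834,  0.16  ]), 'ft_torque': array([ 0.0501, -0.0488,  0.0573]), 'gripper_force': 0.0, 'width': 0.9982826422475612}
```

View pics/scene0.png

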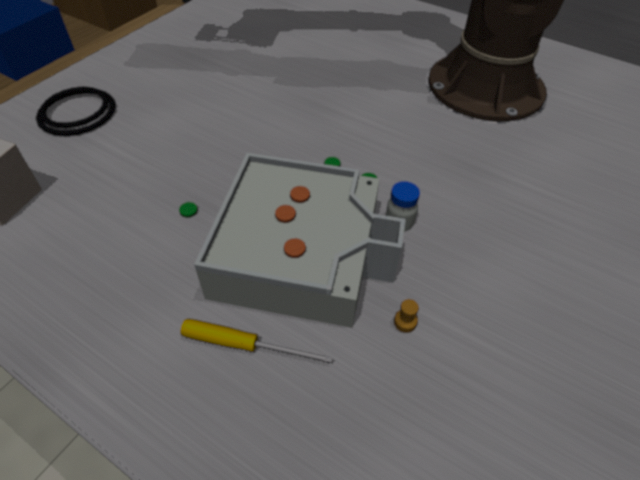

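View pics/side0.png

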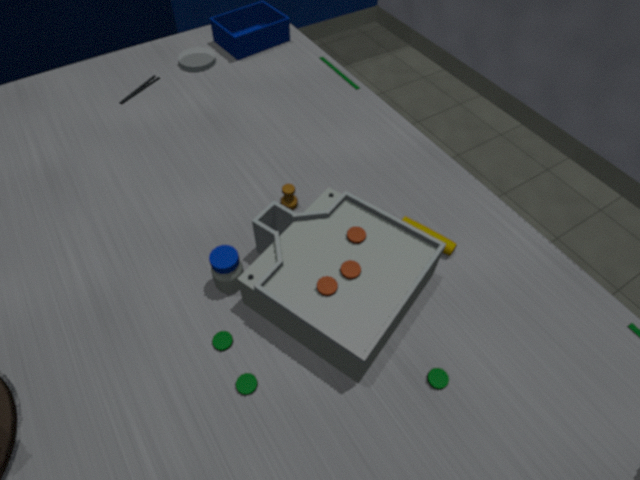

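Scene view: the three copper discs are at (row, col) ≈ (194,300), (213,285) and (247,294). The gate is at about (232,369), and the tray's back corners are at (158,250) and (265,203). The side view shows the same layout. The green look-alikes lie on the bench outside the tray.

Run:
```python
from h import *
from scipy.optimize import least_squares
np.set_printoptions(precision=4,suppress=True)
D={}
for cam in ["scene","side"]:
    im=cv2.imread(f"pics/{cam}0.png").astype(int); b,g,r=im[...,0],im[...,1],im[...,2]
    m=((r>150)&(r-g>70)&(g<130)&(g-b<70)).astype(np.uint8)
    n,l,s,c=cv2.connectedComponentsWithStats(m)
    D[cam]=[at(cam,(c[i][1],c[i][0]),.0755) for i in range(1,n) if s[i][4]>80]
    print(cam,[(c[i][::-1].round(),s[i][4]) for i in range(1,n) if s[i][4]>80]); print(np.array(D[cam]))
# tray pose: networks + corners of rim tops
obs=[("scene",(232,369),(0,.07,.07)),("scene",(264,376),(0,.09,.004)),("side",(235,286),(0,.07,.07)),("side",(250,278),(0,.09,.004)),
("scene",(265,203),(.111,-.14,.082)),("scene",(158,250),(-.111,-.14,.082)),("side",(242,444),(.111,-.14,.082)),("side",(360,362),(-.111,-.14,.082)),("side",(206,289.),None)]
obs=obs[:-1]; cal={c:arm.get_calibration(c) for c in("scene","side")}
def W(p,q):
    c,s=np.cos(p[2]),np.sin(p[2]); return np.array([p[0]+c*q[0]-s*q[1],p[1]+s*q[0]+c*q[1],q[2]])
def res(p): return np.concatenate([proj(k,W(p,q),cal[k])-np.array(px)[::-1] for k,px,q in obs])
f=least_squares(res,[.576,-.048,.4],loss="soft_l1",f_scale=2); p=f.x
print(p,res(p).reshape(-1,2).round(1).tolist()); np.save("tray.npy",p)
c,s=np.cos(p[2]),np.sin(p[2]); R=np.array([[c,-s],[s,c]])
for cam in D: print(cam,"tray mm",((np.array(D[cam])[:,:2]-p[:2])@R*1e3).round(1).tolist())
for cam in("scene","side"):
    im=cv2.imread(f"pics/{cam}0.png")
    for q in [(.105,-.134,.07),(-.105,-.134,.07),(.055,.034,.07),(-.055,.034,.07),(.019,.07,.07),(-.019,.07,.07),(.111,-.14,.082),(-.111,-.14,.082),(.02,.11,.082),(-.02,.11,.082)]:
        cv2.circle(im,tuple(int(v) for v in proj(cam,W(p,q),cal[cam]).round()),1,(255,0,255),-1)
    cv2.imwrite(f"pics/{cam}1.png",cv2.resize(im[130:380,180:460],None,fx=1.4 if 0 else 2,fy=2))
a=cv2.imread("pics/scene1.png");b=cv2.imread("pics/side1.png")
cv2.imwrite("pics/ov.png",cv2.resize(np.hstack([a,b]),(800,357)))
```

```text
scene []
[]
side []
[]
[ 0.5781 -0.0472  0.3741] [[0.4, -0.0], [2.7, -1.0], [-1.2, -6.8], [-1.0, -2.5], [-8.5, -1.0], [-3.4, -5.8], [-0.1, 0.5], [0.9, -0.6]]Traceback (most recent call last):
  File "<stdin>", line 21, in <module>
IndexError: too many indices for array: array is 1-dimensional, but 2 were indexed
```

```bash
cat > a.py <<'E'
from h import *
np.set_printoptions(precision=4,suppress=True)
p=np.load("tray.npy")
def W(q,p=p):
    c,s=np.cos(p[2]),np.sin(p[2]); return np.array([p[0]+c*q[0]-s*q[1],p[1]+s*q[0]+c*q[1],q[2]])
def T(w):
    c,s=np.cos(p[2]),np.sin(p[2]); return (np.array(w)[:2]-p[:2])@np.array([[c,-s],[s,c]])
def blobs(im):
    h=cv2.cvtColor(im,cv2.COLOR_BGR2HSV); m=((h[...,0]<=12)&(h[...,1]>130)&(h[...,2]>110)).astype(np.uint8)
    n,l,s,c=cv2.connectedComponentsWithStats(m); return [(c[i][::-1],s[i][4]) for i in range(1,n) if s[i][4]>60]
E
python3 - <<'E'
from a import *
for cam in("scene","side"):
    cal=arm.get_calibration(cam)
    im=cv2.imread(f"pics/{cam}0.png")
    for c,n in blobs(im): print(cam,c.round(),n,(T(at(cam,c,.0755,cal))*1e3).round(1))
    im=cv2.resize(im[130:380,180:460],None,fx=4,fy=4,interpolation=cv2.INTER_CUBIC)
    for q in [(.105,-.134,.07),(-.105,-.134,.07),(.055,.034,.07),(-.055,.034,.07),(.019,.07,.07),(-.019,.07,.07),(.111,-.14,.082),(-.111,-.14,.082),(.02,.11,.082),(-.02,.11,.082)]:
        v=(proj(cam,W(q),cal)-[180,130]+.5)*4; cv2.circle(im,tuple(int(x) for x in v),4,(255,0,255),1)
    cv2.imwrite(f"pics/{cam}1.png",cv2.resize(im,(640,571)))
E
```

```text
scene [193. 300.] 171 [-48.6 -40.5]
scene [212. 285.] 195 [ -6.6 -52. ]
scene [246. 294.] 238 [ 51.  -24.3]
side [234. 356.] 178 [ 52.4 -24.8]
side [268. 350.] 217 [ -4.8 -52.4]
side [285. 327.] 244 [-46.8 -41.2]
```

View pics/scene1.png

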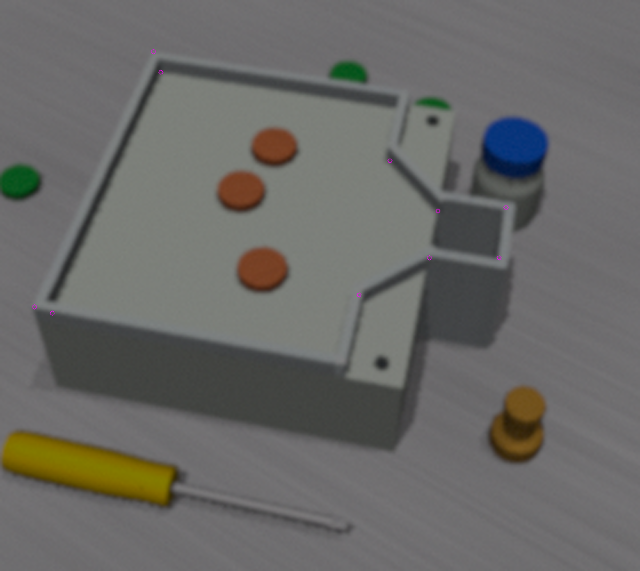

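View pics/side1.png

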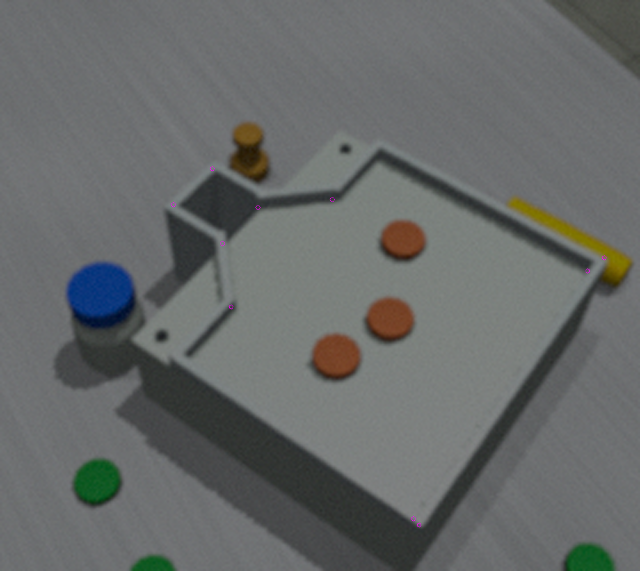

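The overlay matches the rims and the gate to within about 1–3 mm. In tray mm the discs are A(-48,-41), B(-6,-52) and C(51,-25). My plan is to cup each disc between slightly open fingers (12 mm gap) and push it along tool x, in the order C, B, A.

```bash
cat > go.py <<'E'
import sys
from a import *
from scipy.spatial.transform import Rotation as Ro
# args: triples/quads x,y(mm tray),psi(deg),tip z(mm)
s=arm.observe(); R=Ro.from_rotvec(s["ee_rot"]).as_matrix(); P=s["position"]
hd=np.arctan2(R[1,0],R[0,0]); t=T(P)*1e3
print("t",round(s["clock"],1),"now",t.round(1),"psi",round(np.degrees(hd-p[2])-90,1),"tip",round((P[2]-.178)*1e3,1),"tilt",R[2].round(3),"F",s["force"].round(1),"q",s["joints"].round(2),"w",round(s["width"]*91.8,1))
for a in sys.argv[1:]:
    x,y,psi,z=map(float,a.split(","))
    d=R.T@(W((x/1e3,y/1e3,z/1e3+.178))-P); roll=-(np.radians(psi+90)+p[2]-hd); roll=(roll+np.pi)%(2*np.pi)-np.pi
    print(a,"->",d.round(4),round(roll,3))
E
python3 go.py 70,-58,28.6,140
```

```text
t 1.2 now [-509.8 -369.7] psi -89.0 tip 226.7 tilt [ 0.  0. -1.] F [-0.3 -0.5  0.2] q [ 1.08  0.43  0.03  1.57 -0.01  1.13 -0.08] w 91.6
70,-58,28.6,140 -> [ 0.5852 -0.3014  0.0867] -2.052
```

```bash
R='0.585 -0.301 0 -2.052 0.012'; python3 -m inch '0.585 -0.301 0 -2.052 0.012;0.585 -0.301 0 -2.052 0.012;0.585 -0.301 0 -2.052 0.012;0.585 -0.301 0 -2.052 0.012;0.585 -0.301 0 -2.052 0.012' 10; python3 go.py 70,-58,28.6,140
```

```text
clock: 1.7
position: [0.4014, -0.3854, 0.4051]
ee_rot: [2.638, 1.705, 0.0]
force: [1.5, 0.4, -0.0]
width: 0.618
gripper_force: 0.0
t 1.7 now [-288.1 -250.2] psi -45.7 tip 227.1 tilt [-0.     0.001 -1.   ] F [ 1.5  0.4 -0. ] q [ 0.84  0.34 -0.22  1.73  0.08  1.08  0.17] w 56.8
70,-58,28.6,140 -> [0.3905 0.1127 0.087 ] -1.296
```

```bash
python3 -m inch '0.39 0.113 0 -1.296 0.012;0.39 0.113 0 -1.296 0.012;0.39 0.113 0 -1.296 0.012;0.39 0.113 0 -1.296 0.012;0.39 0.113 0 -1.296 0.012' >/dev/null; python3 go.py 70,-58,28.6,140
```

```text
t 2.2 now [ -67.  -133.6] psi -2.7 tip 227.0 tilt [-0.001  0.    -1.   ] F [ 0.8 -0.6  0.9] q [ 0.55  0.43 -0.44  1.61  0.2   1.14  0.39] w 16.4
70,-58,28.6,140 -> [0.0821 0.1332 0.087 ] -0.547
```

```bash
python3 -m inch '0.082 0.133 0.087 -0.547 0.012;0.082 0.133 0.087 -0.547 0.012;0.082 0.133 0.087 -0.547 0.012;0.082 0.133 0.087 -0.547 0.012;0.082 0.133 0.087 -0.547 0.012' >/dev/null; python3 -m inch '0 0 0 0 0.012;0 0 0 0 0.012;0 0 0 0 0.012' >/dev/null; python3 go.py 70,-58,28.6,73
python3 - <<'E'
from a import *
cal=arm.get_calibration("wrist"); im=snap("wrist","w1")
for c,n in blobs(cv2.imread("pics/w1.png")): print(c.round(),n,(T(at("wrist",c,.0765,cal))*1e3).round(1))
E
```

```text
t 3.0 now [ 67.8 -61.3] psi 28.1 tip 140.7 tilt [-0.002 -0.    -1.   ] F [ 0.1 -0.1 -0.6] q [ 0.37  0.64 -0.54  1.52  0.36  1.08  0.62] w 12.5
70,-58,28.6,73 -> [0.002  0.0035 0.0677] -0.008
[132. 153.] 2151 [-47.7 -40. ]
[185. 214.] 1871 [ -5.7 -51.3]
[190. 322.] 1834 [ 51.6 -23.9]
```

View pics/w1.png

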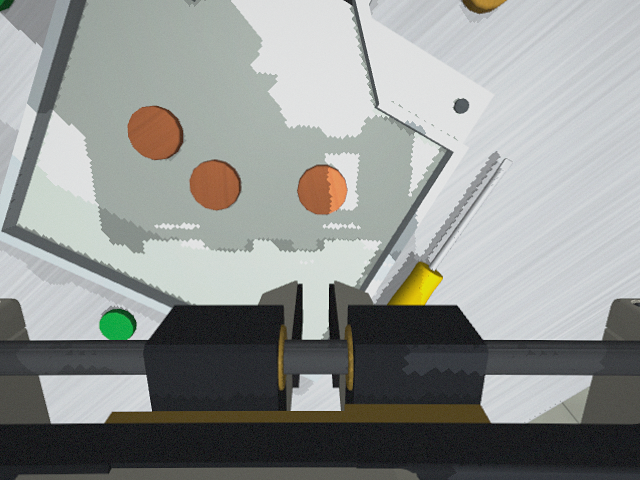

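The wrist view shows the discs at pixels (132,153), (185,214) and (190,322). They convert to within 1 mm of the earlier estimates, and the fingertips are just behind disc C. I'll lower the fingers and push C.

```bash
python3 -m inch '0.002 0.003 0.04 0 0.012;0.002 0.003 0.06 0 0.012;0.002 0.003 0.068 0 0.012;0.002 0.003 0.068 0 0.012' >/dev/null; python3 go.py 70,-58,28.6,73 13,-5,28.6,73
```

```text
t 3.5 now [ 69.8 -57.2] psi 28.2 tip 72.0 tilt [ 0.    -0.001 -1.   ] F [-0.1 -0.6  0.3] q [ 0.35  0.71 -0.51  1.58  0.4   0.96  0.57] w 12.1
70,-58,28.6,73 -> [-0.0008 -0.0002 -0.001 ] -0.006
13,-5,28.6,73 -> [ 0.0729 -0.0254 -0.001 ] -0.006
```

```bash
python3 go.py 76,-48,45,73
```

```text
t 3.5 now [ 69.8 -57.2] psi 28.2 tip 72.0 tilt [ 0.    -0.001 -1.   ] F [-0.1 -0.6  0.3] q [ 0.35  0.71 -0.51  1.58  0.4   0.96  0.57] w 12.1
76,-48,45,73 -> [ 0.0052  0.0098 -0.0011] -0.293
```

```bash
python3 -m inch '0.005 0.01 -0.001 -0.15 0.012;0.005 0.01 -0.001 -0.293 0.012;0.005 0.01 -0.001 -0.293 0.012;0.005 0.01 -0.001 -0.293 0.012' >/dev/null; python3 go.py 24.5,3.5,45,73
```

```text
t 3.9 now [ 76.7 -48.3] psi 44.8 tip 73.5 tilt [-0.001  0.    -1.   ] F [-0.5  0.1 -0. ] q [ 0.38  0.73 -0.58  1.57  0.46  0.98  0.81] w 11.6
24.5,3.5,45,73 -> [ 0.0735 -0.0006  0.0004] -0.004
```

```bash
python3 -m inch '0.007 0 0 0 0.012;0.012 0 0 0 0.012;0.017 0 0 0 0.012;0.024 0 0 0 0.012;0.032 0 0 0 0.012' | grep force; python3 -m inch '0.008 0 0 0 0.012;0.016 0 0 0 0.012;0.024 0 0 0 0.012;0.032 0 0 0 0.012;0.041 0 0 0 0.012'|grep force; python3 -m inch '0 0 0 0 0.012;-0.015 0 0 0 0.012;-0.03 0 0 0 0.012;-0.03 0 0 0 0.012' >/dev/null
cat > see.py <<'E'
import time
from a import *
cal=arm.get_calibration("wrist"); im=cv2.cvtColor(arm.get_image("wrist"),cv2.COLOR_RGB2BGR); cv2.imwrite(f"pics/s{int(time.time())}.png",im)
for c,n in blobs(im): print(c.round(),n,(T(at("wrist",c,.0765,cal))*1e3).round(1))
E
python3 see.py; python3 go.py
```

```text
force: [0.4, -0.5, 0.6]
gripper_force: 0.3
force: [1.3, -0.4, 0.7]
gripper_force: 0.4
[178. 316.] 3968 [ 5.8 22.9]
[193. 115.] 3868 [-48.  -39.9]
[277. 178.] 3049 [ -6.3 -51.1]
t 5.3 now [ 46.5 -17.6] psi 45.0 tip 72.4 tilt [ 0.  0. -1.] F [ 0.8 -0.7 -0.7] q [ 0.38  0.68 -0.59  1.68  0.46  0.92  0.76] w 12.2
```

```bash
python3 go.py 6.5,-13,5,73
```

```text
t 5.3 now [ 46.5 -17.6] psi 45.0 tip 72.4 tilt [ 0.  0. -1.] F [ 0.8 -0.7 -0.7] q [ 0.38  0.68 -0.59  1.68  0.46  0.92  0.76] w 12.2
6.5,-13,5,73 -> [ 0.0316 -0.025  -0.0006] 0.699
```

```bash
python3 -m inch '0.006 -0.005 -0.0006 0.14 0.012;0.012 -0.01 -0.0006 0.28 0.012;0.018 -0.015 -0.0006 0.42 0.012;0.025 -0.02 -0.0006 0.56 0.012;0.032 -0.025 -0.0006 0.699 0.012' >/dev/null;  python3 -m inch '0 0 0 0 0.012;0 0 0 0 0.012' >/dev/null; python3 go.py 1,48,5,73
```

```text
t 6.0 now [  6.  -11.8] psi 5.3 tip 73.5 tilt [-0. -0. -1.] F [0.9 0.5 0.2] q [ 0.3   0.59 -0.43  1.79  0.32  0.83  0.19] w 11.8
1,48,5,73 -> [0.06   0.0006 0.0004] 0.005
```

```bash
python3 -m inch '0.006 0 0 0 0.012;0.011 0 0 0 0.012;0.018 0 0 0 0.012;0.026 0 0 0 0.012;0.034 0 0 0 0.012' | grep force; python3 -m inch '0.007 0 0 0 0.012;0.013 0 0 0 0.012;0.019 0 0 0.04 0.012;0.025 0 0 0.08 0.012;0.025 0 0 0.08 0.012'|grep force; python3 see.py; python3 go.py 0,51,0,73
```

```text
force: [0.1, -0.6, -0.7]
gripper_force: 0.2
force: [0.2, -0.5, 1.2]
gripper_force: 0.0
[253. 315.] 3357 [-0.1 73.1]
t 7.0 now [ 0.9 47. ] psi 0.6 tip 73.4 tilt [-0.  0. -1.] F [0.5 0.2 0.1] q [ 0.21  0.55 -0.42  1.87  0.3   0.79  0.02] w 12.2
0,51,0,73 -> [ 0.004  -0.0009  0.0004] 0.01
```

```bash
python3 -m inch '0.003 -0.001 0 0 0.012;0.006 -0.001 0 0 0.012;0.006 -0.001 0 0 0.012' | grep force; python3 see.py; python3 go.py
```

```text
force: [0.6, -0.5, 0.2]
gripper_force: 0.0
[198. 318.] 1058 [ -0.  102.8]
t 7.4 now [-0.2 52.6] psi 0.5 tip 73.3 tilt [ 0.  0. -1.] F [-0.5  0.  -0.2] q [ 0.2   0.54 -0.42  1.88  0.3   0.79  0.01] w 11.9
```

```bash
python3 -m inch '-0.02 0 0 0 0.012;-0.03 0 -0.03 0 0.012;-0.03 0 -0.03 0 0.012' >/dev/null; python3 see.py; python3 go.py -16,-88,-15,100
```

```text
[128. 315.] 1580 [ 0.5 96.6]
[390. 310.] 963 [ -1.9 -53.7]
t 7.8 now [ 0.6 21.3] psi 0.4 tip 104.8 tilt [-0.001  0.003 -1.   ] F [-0.5 -0.1 -0.1] q [ 0.26  0.52 -0.43  1.82  0.28  0.86  0.08] w 11.7
-16,-88,-15,100 -> [-0.1092 -0.0173  0.0049] 0.268
```

```bash
python3 -m inch '-0.04 -0.006 0.003 0.12 0.01;-0.08 -0.012 0.003 0.24 0.01;-0.109 -0.017 0.003 0.268 0.01;-0.109 -0.017 0.003 0.268 0.01;-0.109 -0.017 0.003 0.268 0.01' >/dev/null; python3 see.py; python3 go.py -16,-88,-15,73
```

```text
[211. 232.] 2657 [-47.1 -39.4]
[211. 320.] 2641 [ -5.2 -50.7]
t 8.3 now [-16.  -85.7] psi -14.8 tip 99.8 tilt [ 0.001 -0.001 -1.   ] F [-0.3 -0.2 -0.1] q [ 0.37  0.56 -0.34  1.73  0.23  0.89  0.04] w 10.3
-16,-88,-15,73 -> [-0.0023  0.0006  0.0268] 0.003
```

```bash
python3 -m inch '-0.002 0 0.015 0 0.01;-0.002 0 0.027 0 0.01;-0.002 0 0.027 0 0.01' >/dev/null; python3 -m inch '0.006 0 0 0 0.01;0.011 0 0 0 0.01;0.016 0 0 0 0.01;0.023 0 0 0 0.01;0.031 0 0 0 0.01' | grep force; python3 -m inch '0.008 0 0 0 0.01;0.016 0 0 0 0.01;0.024 0 0 0 0.01;0.03 0 0 0 0.01;0.034 0 0 0 0.01'|grep force; python3 -m inch '0 0 0 0 0.01;-0.008 0 0 0 0.01;-0.008 0 0 0 0.01' >/dev/null; python3 see.py; python3 go.py
```

```text
force: [-0.6, -0.6, 0.1]
gripper_force: 0.1
force: [0.2, -0.5, 0.0]
gripper_force: 0.2
[ 27. 257.] 2682 [ 5.6 79.1]
[230. 316.] 3481 [ 6.1 -0.6]
t 9.9 now [ -2.5 -34.9] psi -15.0 tip 73.2 tilt [-0.001 -0.    -1.   ] F [-0.1 -0.2  1.2] q [ 0.28  0.58 -0.34  1.79  0.25  0.82 -0.07] w 10.3
```

```bash
python3 go.py 9,-36,5,73
python3 - <<'E'
from a import *
print(T(at("wrist",(27,257),.012))*1e3)
E
```

```text
t 9.9 now [ -2.5 -34.9] psi -15.0 tip 73.2 tilt [-0.001 -0.    -1.   ] F [-0.1 -0.2  1.2] q [ 0.28  0.58 -0.34  1.79  0.25  0.82 -0.07] w 10.3
9,-36,5,73 -> [0.0019 0.0113 0.0002] -0.349
[ 0.4551 94.2994]
```

```bash
python3 -m inch '-0.002 0.004 0 -0.12 0.012;0 0.008 0 -0.24 0.012;0.002 0.011 0 -0.349 0.012;0.002 0.011 0 -0.349 0.012' >/dev/null; python3 -m inch '0.006 0 0 0 0.012;0.011 0 0 0 0.012;0.017 0 0 0 0.012;0.025 0 0 0 0.012;0.033 0 0 0 0.012' | grep force; python3 -m inch '0.008 0 0 0 0.012;0.016 0 0 0 0.012;0.024 0 0 0 0.012;0.031 0 0 0 0.012;0.031 0 0 0 0.012'|grep force; python3 see.py; python3 go.py 0,47,0,73 0,53,0,73
```

```text
force: [-0.3, 0.1, 0.2]
gripper_force: 0.1
force: [-0.8, -1.1, 0.2]
gripper_force: 0.0
[152. 322.] 1778 [-0.5 99.6]
[255. 315.] 3273 [ 0.6 55.2]
t 11.4 now [ 3.6 29.9] psi 5.1 tip 73.4 tilt [-0.  0. -1.] F [0.5 0.2 0.5] q [ 0.25  0.56 -0.43  1.84  0.32  0.8   0.11] w 12.2
0,47,0,73 -> [ 0.0174 -0.0021  0.0004] 0.09
0,53,0,73 -> [ 0.0234 -0.0015  0.0004] 0.09
```

```bash
python3 -m inch '0.006 -0.001 0 0.04 0.012;0.012 -0.0015 0 0.09 0.012;0.017 -0.0015 0 0.09 0.012;0.021 -0.0015 0 0.09 0.012;0.0234 -0.0015 0 0.09 0.012' | grep force;  python3 -m inch '0 0 0 0 0.012;0 0 0 0 0.012' >/dev/null; python3 see.py; python3 -m inch '-0.02 0 0 0 0.012;-0.03 0 -0.03 0 0.012;-0.03 0 -0.03 0 0.012' >/dev/null; python3 see.py; python3 go.py -64,-76,-23,100
```

```text
force: [-0.6, -0.6, 1.0]
gripper_force: 0.4
[206. 316.] 1967 [-0.5 99.1]
[134. 313.] 2055 [ 0.2 93.9]
t 12.5 now [ 0.4 21.3] psi -0.2 tip 104.7 tilt [-0.001  0.003 -1.   ] F [-0.2 -1.2 -0.7] q [ 0.26  0.52 -0.43  1.82  0.27  0.86  0.07] w 11.9
-64,-76,-23,100 -> [-0.0975 -0.0642  0.0047] 0.399
```

```bash
python3 go.py -73,-65,-45,100; python3 -m inch '-0.03 -0.025 0.004 0.14 0.012;-0.06 -0.05 0.004 0.28 0.012;-0.086 -0.073 0.004 0.42 0.012;-0.086 -0.073 0.004 0.56 0.012;-0.086 -0.073 0.004 0.7 0.012' >/dev/null; python3 go.py -73,-65,-45,100
```

```text
t 12.5 now [ 0.4 21.3] psi -0.2 tip 104.7 tilt [-0.001  0.003 -1.   ] F [-0.2 -1.2 -0.7] q [ 0.26  0.52 -0.43  1.82  0.27  0.86  0.07] w 11.9
-73,-65,-45,100 -> [-0.0865 -0.0732  0.0046] 0.783
t 13.0 now [-74.4 -64.3] psi -40.6 tip 98.7 tilt [-0.001 -0.001 -1.   ] F [-0.1  0.7 -0.4] q [ 0.33  0.47 -0.24  1.89  0.15  0.8  -0.33] w 12.0
-73,-65,-45,100 -> [ 0.0004  0.0015 -0.0013] 0.076
```

```bash
python3 -m inch '0 0.001 0.01 0.076 0.012;0 0.001 0.026 0.076 0.012;0 0.001 0.026 0.076 0.012' >/dev/null; python3 see.py; python3 go.py -15,-7,-45,73
```

```text
[233. 324.] 3552 [-47.1 -40. ]
t 13.3 now [-72.8 -63.4] psi -44.5 tip 72.2 tilt [-0.001 -0.003 -1.   ] F [-0.1 -0.2  1.1] q [ 0.31  0.51 -0.22  1.91  0.15  0.74 -0.4 ] w 12.2
-15,-7,-45,73 -> [ 0.0808  0.0017 -0.0008] 0.009
```

```bash
python3 -m inch '0.006 0 0 0 0.012;0.011 0 0 0 0.012;0.017 0 0 0 0.012;0.025 0 0 0 0.012;0.033 0 0 0 0.012' | grep force; python3 -m inch '0.008 0 0 0 0.012;0.016 0 0 0 0.012;0.024 0 0 0 0.012;0.033 0 0 0 0.012;0.041 0 0 0 0.012'|grep force;  python3 -m inch '0.004 0 0 0 0.012;0.004 0 0 0 0.012;-0.012 0 0 0 0.012;-0.012 0 0 0 0.012' >/dev/null; python3 see.py; python3 go.py 3,-26,5,73
```

```text
force: [-0.8, -0.7, 0.1]
gripper_force: 0.4
force: [-0.6, -0.3, 1.7]
gripper_force: 0.6
[ 70. 204.] 2724 [ 7.6 76.9]
[209. 314.] 3688 [-0.6 10.2]
t 14.8 now [-30.5 -21.6] psi -44.7 tip 73.2 tilt [-0.001 -0.    -1.   ] F [ 0.2  0.1 -0.6] q [ 0.2   0.52 -0.21  1.88  0.16  0.76 -0.51] w 11.8
3,-26,5,73 -> [0.0205 0.0269 0.0001] -0.868
```

```bash
python3 go.py -0.5,-28,0,73; python3 -m inch '0.001 0.006 0 -0.14 0.012;0.004 0.012 0 -0.28 0.012;0.008 0.018 0 -0.42 0.012;0.012 0.022 0 -0.56 0.012;0.0165 0.0255 0 -0.7 0.012' >/dev/null; python3 -m inch '0 0 0 -0.08 0.012;0 0 0 -0.08 0.012' >/dev/null; python3 see.py; python3 go.py -0.5,-26,0,73 0,53,0,73
```

```text
t 14.8 now [-30.5 -21.6] psi -44.7 tip 73.2 tilt [-0.001 -0.    -1.   ] F [ 0.2  0.1 -0.6] q [ 0.2   0.52 -0.21  1.88  0.16  0.76 -0.51] w 11.8
-0.5,-28,0,73 -> [0.0166 0.0258 0.0001] -0.78
[ 44. 316.] 3146 [ 0.1 81.1]
[229. 313.] 3464 [-1.1 10. ]
t 15.6 now [  0.4 -26.4] psi 0.0 tip 73.2 tilt [ 0. -0. -1.] F [-0.7 -0.6 -0.5] q [ 0.32  0.59 -0.42  1.79  0.31  0.83  0.13] w 12.0
-0.5,-26,0,73 -> [ 0.0004 -0.0009  0.0002] 0.0
0,53,0,73 -> [ 0.0794 -0.0004  0.0002] 0.0
```

```bash
python3 -m inch '0.006 -0.0005 0 0 0.012;0.012 -0.0005 0 0 0.012;0.018 -0.0005 0 0 0.012;0.026 -0.0005 0 0 0.012;0.034 -0.0005 0 0 0.012' | grep force; python3 -m inch '0.008 0 0 0 0.012;0.015 0 0 0 0.012;0.022 0 0 0 0.012;0.028 0 0 0 0.012;0.033 0 0 0 0.012'|grep force; python3 -m inch '0.005 0 0 0 0.012;0.009 0 0 0 0.012;0.012 0 0 0 0.012;0.012 0 0 0 0.012;0.012 0 0 0 0.012' |grep force; python3 see.py; python3 go.py; python3 -m inch '-0.02 0 0 0 0.012;-0.03 0 -0.03 0 0.012;-0.03 0 -0.08 0 0.012;-0.03 0 -0.12 0 0.012;-0.03 0 -0.12 0 0.012' >/dev/null; python3 see.py;ls -t pics|head -1; cp pics/$(ls -t pics|head -1) pics/fin.png
```

```text
force: [0.5, -0.0, -0.1]
gripper_force: 0.1
force: [-0.3, -1.8, 1.2]
gripper_force: 0.2
force: [0.3, 0.4, -0.2]
gripper_force: 0.0
[207. 316.] 1992 [-0.2 99.2]
t 17.1 now [ 0.  52.8] psi 0.1 tip 73.3 tilt [-0. -0. -1.] F [ 0.3 -0.4 -0.7] q [ 0.21  0.54 -0.43  1.87  0.31  0.79 -0.01] w 12.0
[133. 310.] 1226 [-0.  92.5]
s1796181920.png
```

View pics/fin.png

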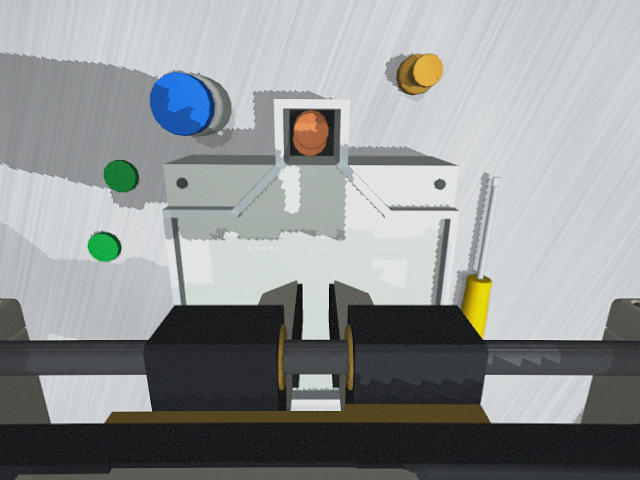

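The final view shows all three discs stacked in the slot, around pixel (133,310). The deck is empty, nothing else has moved, and the gripper is about 120 mm above the deck.

```bash
python3 -m inch '0 0 0 0 0.012;0 0 0 0 0.012;0 0 0 0 0.012;0 0 0 0 0.012;0 0 0 0 0.012' >/dev/null; python3 -c "
from cell import arm
print(arm.sign_off())"
```

```text
the job is handed in; nothing more can be done
None
```

I swept all three copper discs through the gate one at a time and they lie in the slot; the arm finished clear and I handed the job in, though no verdict came back.

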